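Pack the zinc picture-hanging kit into the compartment tray

ROBOT

A 6-joint arm with a two-finger parallel gripper is mounted at the origin on the work surface. World frame = base frame: x ahead of the robot, y to its left, z up, the work surface at z = 0. Lengths are in m, angles in degrees, forces in N, time in s.
With the tool pointing down it reaches from about 0.375 to 0.9 m from the base axis. Payload 3.1 kg.
Tool frame: the origin (TCP) lies on the centre line of the jaws, within the pads' length; the fingertips stand 25 mm ahead of it and the grasp point (between the pads) lies 6 mm ahead of it; z points along the fingers, y is the line along which they close (so a half turn about z gives the same grasp; the last joint's range is limited). The gripper opens to 87 mm and grips with 3 to 60 N. Pads are 19 mm wide; open, the fingers measure 117 mm over their backs; the gripper's body (75 mm by 190 mm) begins 51 mm behind the grasp point.
Start: joints at [53.772, 30.224, 82.088, -0, 67.689, -10.227], TCP at [0.274, 0.562, 0.248] pointing down, gripper open.
Joint ranges: [-176.69, 176.69], [-43.24, 126.21], [12.49, 139.97], [-82, 262], [0, 151.66], [-163.58, 163.58]. Speed limits (degrees/s): [159.86, 159.86, 180, 180, 180, 180].

INTERFACE

Orientations are given as a 3x3 rotation matrix whose columns are the frame's x, y, z axes.
In Python, from rig import bot, cams, models gives the robot as it stands. The module is installed in compiled form; this text tells all that it offers.
- The arm moves only by the shell command python3 -m handwheel 'ROWS' [OPENING]. ROWS is JSON, a list of rows, each a list of 6 numbers: the shift along the world's x, y, z each as a share of 1 m, from -1 to 1, then the turn, a rotation vector about the world's x, y, z each as a share of 2 rad, from -1 to 1. In form: [[dx, dy, dz, wx, wy, wz], ...]. A call has exactly 8 rows; each row is the pose to reach, as a shift and turn from the pose commanded when the call began; what a row does not reach only later rows make up. A row lasts 1/12 s, in which the tool goes at most 41.7 mm and 7.16 degrees, less where a joint would pass 70% of its speed; a pose out of reach is approached as far as the arm can. A call with a number of a shift or a turn outside -1 to 1 is refused whole. A call with a gripper value outside its range is refused whole. OPENING is the opening, from -1 (shut) to 1 (fully open), so that 0 is half open, set as the call begins (- or left out, the last holds). The fingers move at their own pace and stop on an object; the grip force is fixed at half the most. Time passes only in rows, so rows that repeat a pose let the fingers close, or fill a call up. It gives the time, the measured TCP pose, the force, the opening and the grip force at its end, in the units of the state.
- bot.read_state(): the state, without advancing time (a new reading comes with each control period).
- cams.capture(name): name is "scene" or "side" or "wrist"; returns (picture, depth): 420x560x3 uint8, blue, green, red; 420x560 float32, m along the optical axis (not along the pixel's ray), 0 where there is no reading.
- cams.calibration(name): a dict with "mtx" (3x3 intrinsics, pixels), "R" (3x3) and "t" (3): a world point X has camera coordinates R X + t; the wrist camera has in their place "tool_from_camera" (4x4, takes a point from camera to tool coordinates, whose origin is the TCP and whose axes are the flange's). Camera axes: x right, y down, z forward; pixel columns grow to the right and rows downward; lengths in m; the calibration is good to about 2 mm. A picture is of the moment at which its call begins: read the wrist's pose just before it. calibration takes no time and is no camera call.
- bot.hand_in(): hands the job in; it is judged then, once.
Trained networks look in the newest picture that a camera, given by its name, has taken for a name from the list of things; names that differ only in an ending like _2 or _b are one class to them, and where a whole thing is asked for, a point or a joint stands for the part that bears it (a point fixed in the world has none). Each returns a list of dicts, best first, with "conf" (0 to 1); they miss things now and then, are a little off and sometimes report something else, mostly with a low value. They report only what shows in the picture. A call takes as long as a camera call. They do not tell look-alikes from the thing itself.
- models.spot_in(query, camera): "position" ([column, row] in pixels, amid what is visible of it).
- models.tip_of(query, camera): "position" ([column, row] in pixels: a listed point, or the origin of a listed thing).
The state is a dict: "time_s": time; "joint_positions": joint angles; "qvel": joint speeds; "tau": joint torques, N m; "position": TCP position; "tcp_rot": TCP orientation; "force": force on the tool from outside, world axes, zero at the start; "moment": the same for the moment, N m; "opening": opening from 0.0 (shut) to 1.0 (fully open); "grasp_force": force on a finger pad.
Only numpy, scipy, OpenCV 4.12 (cv2) and the standard library are available. Lean on these libraries where they do the work, as an engineer would, in place of code of your own. Each camera call takes 0.05 s, during which the arm holds its last target. There are 200 camera calls.

TASK

Pack the silver picture-hanging kit into the orange compartment tray: both zinc picture hooks into the blue-floored bin, the zinc mending plate into the green-floored bin and the steel pencil sharpener into the white-floored bin, each lying flat on the bin's floor the same way up as it lies now, not on one another or on a wall. The zinc plate is trapped under the end of the hammer's handle: draw it straight out lengthwise without shifting or lifting the hammer. Leave the brass hook and the brass plate where they lie.

Things in the scene. Friction and masses are not known exactly. Their poses are not given: they have to be found in the camera images.
- hook_a_center (a point): One of the two silver zinc-plated hooks: picture hook lying on its back, 45 x 16 x 14 mm (long along its own x, 16 mm wide along y, z up), curled lip at its -x end and square nail boss just past the middle; can be gripped across its 16 mm width at the middle. This point is its centre, 7 mm above its underside.
- hook_b_center (a point): The other silver zinc-plated hook: picture hook lying on its back, 45 x 16 x 14 mm (long along its own x, 16 mm wide along y, z up), curled lip at its -x end and square nail boss just past the middle; can be gripped across its 16 mm width at the middle. This point is its centre, 7 mm above its underside.
- brass_hook_center (a point): Look-alike that stays where it is, yellow brass: picture hook lying on its back, 45 x 16 x 14 mm (long along its own x, 16 mm wide along y, z up), curled lip at its -x end and square nail boss just past the middle; can be gripped across its 16 mm width at the middle. This point is its centre, 7 mm above its underside.
- zinc_plate_center (a point): Silver zinc-plated flat mending plate with dark screw holes, 100 x 22 x 5 mm (long along its own x, 22 mm wide along y, z up). This point is its centre, 2.5 mm above its underside. Its +x end lies about 30 mm deep under the butt of the hammer's handle, square to it; the other 70 mm sticks out of it towards the robot (-x end of the plate). It slides out lengthwise, towards its own -x; once it has slid about 35 mm it is clear of the hammer.
- brass_plate_center (a point): Look-alike that stays where it is, yellow brass: flat mending plate with dark screw holes, 100 x 22 x 5 mm (long along its own x, 22 mm wide along y, z up). This point is its centre, 2.5 mm above its underside.
- sharpener_center (a point): Small steel pencil sharpener, a block 26 x 16 x 12 mm (long along its own x, 16 mm wide along y, z up), blade with a brass screw on top. This point is its centre, 6 mm above its underside.
- hammer_butt (a point): Hammer with red and black rubber grip, 0.5 kg, 276 mm long, lying on its side. This point is the middle of the end face of the handle, 18 mm above the surface; the handle (28 mm wide, its top 31 mm above the surface) runs from it along the hammer's own +x to the steel head. The butt end rests on the zinc plate and sinks 5 mm when that is drawn out.
- hook_bin: Orange bin with a blue floor, one of three bins of the same size side by side in the orange compartment tray. Origin at the centre of its underside; outside 132 mm along its x, 82 mm along its y, 18 mm high, walls and floor 3 mm thick (the floor you put things on is 3 mm above the origin; inside 126 x 76 mm). It does not move.
- plate_bin: Orange bin with a green floor, in the same tray. Origin at the centre of its underside; outside 132 mm along its x, 82 mm along its y, 18 mm high, walls and floor 3 mm thick (the floor you put things on is 3 mm above the origin; inside 126 x 76 mm). It does not move.
- sharpener_bin: Orange bin with a white floor, in the same tray. Origin at the centre of its underside; outside 132 mm along its x, 82 mm along its y, 18 mm high, walls and floor 3 mm thick (the floor you put things on is 3 mm above the origin; inside 126 x 76 mm). It does not move.
Not all that is in view belongs to the job. Leave any pink or turquoise look-alike of the part that bears hook_a_center alone.

How it is judged (in metres and radians):
At the end, for the whole second after the job is handed in: Each in its bin, flat on the floor (within 5 mm; tilt under 0.2 rad, plate 0.1), right way up, at rest; plate centred within 20 mm lengthwise and 30 mm crosswise. Brass hook, brass plate and hammer butt within 20 mm of where they began (x of hook_a_center in the frame of hook_bin between -0.056 and 0.056 m and y of hook_a_center in the frame of hook_bin between -0.034 and 0.034 m and z of hook_a_center in the frame of hook_bin between 0 and 0.015 m and angle between each of hook_a_center, hook_b_center, sharpener_center's own z axis and vertical below 0.2 rad and linear speed of each of hook_a, hook_b, zinc_plate, sharpener below 0.01 m/s and x of hook_b_center in the frame of hook_bin between -0.056 and 0.056 m and y of hook_b_center in the frame of hook_bin between -0.034 and 0.034 m and z of hook_b_center in the frame of hook_bin between 0 and 0.015 m and x of zinc_plate_center in the frame of plate_bin between -0.02 and 0.02 m and y of zinc_plate_center in the frame of plate_bin between -0.03 and 0.03 m and z of zinc_plate_center in the frame of plate_bin between 0 and 0.01 m and angle between zinc_plate_center's own z axis and vertical below 0.1 rad and x of sharpener_center in the frame of sharpener_bin between -0.056 and 0.056 m and y of sharpener_center in the frame of sharpener_bin between -0.034 and 0.034 m and z of sharpener_center in the frame of sharpener_bin between 0 and 0.014 m and distance of each of brass_hook_center, brass_plate_center, hammer_butt from where it was at the start of the episode below 0.02 m); the robot touches nothing.
It fails at once if the hammer is shifted or lifted (its butt moves more than 20 mm) (distance of hammer_butt from where it was at the start of the episode above 0.02 m).
It fails at once if the brass hook is moved more than 20 mm (distance of brass_hook_center from where it was at the start of the episode above 0.02 m).
It fails at once if the brass plate is moved more than 20 mm (distance of brass_plate_center from where it was at the start of the episode above 0.02 m).
It also fails if it takes over 109 s, if anything falls off the work surface, if the arm or the gripper's body presses on something with over 40 N, if the wrist force passes 120 N, or if a joint passes its speed limit or range.

## Working session

There is one attempt and no reset: what is moved stays moved. The work goes in short steps, Python scripts to look and compute and a shell command to move; the robot and the scene stay as the last step left them, time stands still between calls to the robot, and variables do not carry over. Pictures are saved under pics/ and viewed, at most 14 in all, crops included, and the job is handed in when it is done.

```bash
mkdir -p pics; cat > h.py <<'E'
import numpy as np, cv2
from rig import bot, cams, models
def cap(n):
    s=bot.read_state(); p,d=cams.capture(n); c=cams.calibration(n)
    if n=="wrist":
        T=np.eye(4);T[:3,:3]=np.array(s["tcp_rot"]);T[:3,3]=s["position"]
        T=T@np.array(c["tool_from_camera"])
    else:
        W=np.eye(4);W[:3,:3]=c["R"];W[:3,3]=np.ravel(c["t"]);T=np.linalg.inv(W)
    return p,d,np.array(c["mtx"]),T
def ray(K,T,uv,z):
    r=T[:3,:3]@np.linalg.inv(K)@np.array([uv[0],uv[1],1.]); o=T[:3,3]
    return o+r*(z-o[2])/r[2]
def cloud(d,K,T):
    v,u=np.mgrid[:d.shape[0],:d.shape[1]]
    P=np.stack([(u-K[0,2])/K[0,0]*d,(v-K[1,2])/K[1,1]*d,d],-1)
    return P@T[:3,:3].T+T[:3,3]
E
python3 - <<'E'
from h import *
print(bot.read_state())
for n in("scene","wrist","side"):
    p,d,K,T=cap(n); cv2.imwrite(f"pics/{n}0.png",p); print(n,T.round(3).tolist(),K.tolist())
    if n=="side":continue
    for q in("hook_a_center","zinc_plate_center","sharpener_center","hammer_butt","hook_bin","plate_bin","sharpener_bin"):
        print(q,[(np.round(r["position"]).tolist(),round(r["conf"],2),ray(K,T,r["position"],.005).round(3)[:2].tolist()) for r in models.tip_of(q,n)][:6])
E
```

```text
{'time_s': 0.0, 'joint_positions': array([ 5.37715478e+01,  3.02818639e+01,  8.21562122e+01, -1.08291928e-03,
        6.76888850e+01, -1.02258095e+01]), 'qvel': array([ 0.05604783, -0.00068069, -0.01792303, -0.04791456, -0.04197358,
        0.04356142]), 'tau': array([ 2.18459070e-03, -4.40043032e+01, -1.76595122e+01,  6.34928816e-02,
        5.80347993e-02, -1.61992707e-04]), 'position': array([0.27356358, 0.56119499, 0.24654147]), 'tcp_rot': array([[-8.98776736e-01,  4.38404722e-01, -1.29549806e-03],
       [ 4.38406475e-01,  8.98775017e-01, -1.79781661e-03],
       [ 3.76189998e-04, -2.18379049e-03, -9.99997545e-01]]), 'force': array([ 0.04556289,  0.68868393, -0.64195873]), 'moment': array([ 0.03102375,  0.013194  , -0.02107099]), 'grasp_force': 0.0, 'opening': 1.000179605843246}
scene [[0.86, 0.358, -0.365, 1.024], [0.511, -0.62, 0.595, -0.648], [-0.013, -0.698, -0.716, 0.81], [0.0, 0.0, 0.0, 1.0]] [[464.29956339386473, 0.0, 281.7643187095081], [0.0, 464.29956339386473, 209.51092103554853], [0.0, 0.0, 1.0]]
hook_a_center [([239.0, 185.0], 0.64, [0.476, 0.041]), ([239.0, 212.0], 
[... 349 characters left out ...]
 [0.481, 0.135])]
plate_bin [([270.0, 147.0], 0.78, [0.461, 0.215])]
sharpener_bin [([258.0, 165.0], 0.67, [0.476, 0.131])]
wrist [[0.439, 0.868, 0.232, 0.21], [0.899, -0.424, -0.114, 0.593], [-0.001, 0.259, -0.966, 0.384], [0.0, 0.0, 0.0, 1.0]] [[321.13481728031786, 0.0, 278.0693594445149], [0.0, 321.13481728031786, 210.35471289335723], [0.0, 0.0, 1.0]]
hook_a_center []
zinc_plate_center []
sharpener_center []
hammer_butt []
hook_bin []
plate_bin []
sharpener_bin []
side [[-0.723, -0.544, 0.426, 0.213], [-0.691, 0.559, -0.458, 0.435], [0.012, -0.625, -0.78, 0.78], [0.0, 0.0, 0.0, 1.0]] [[479.417844690931, 0.0, 286.7635688869494], [0.0, 479.417844690931, 206.53786613279107], [0.0, 0.0, 1.0]]
```

```bash
python3 - <<'E'
import cv2
a=cv2.imread("pics/scene0.png")[100:380,100:400];cv2.imwrite("pics/scene0c.png",cv2.resize(a,(640,597),interpolation=cv2.INTER_CUBIC))
E
```

```text
(no output)
```

View pics/scene0c.png

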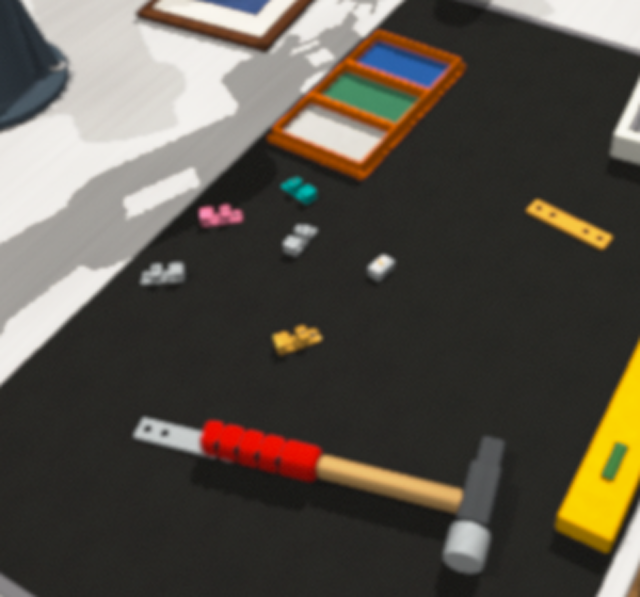

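View pics/side0.png

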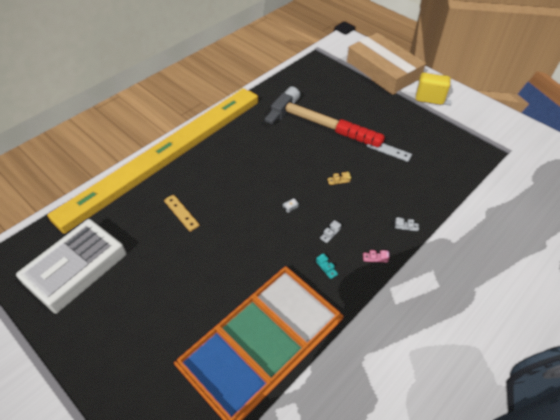

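The scene shows two silver hooks at (176,228) and (241,212). Their look-alikes are pink (203,201), turquoise (240,189) and brass (239,259). The sharpener is at (279,225), and the zinc plate at (180,304) lies under the red grip. The side view agrees: silver hooks at (331,231) and (407,224).

```bash
cat > seg.py <<'E'
from h import *
def seg(n,lo=.003,hi=.06,show=True,amin=12):
    p,d,K,T=cap(n); P=cloud(d,K,T); ok=(d>0)
    m=(ok&(P[...,2]>lo)&(P[...,2]<hi)&(P[...,0]>.33)&(P[...,0]<.95)).astype(np.uint8)
    k,l,st,ce=cv2.connectedComponentsWithStats(m)
    for i in range(1,k):
        if st[i,4]<amin: continue
        q=P[l==i]; r=cv2.minAreaRect((q[:,:2]*1000).astype(np.float32))
        c=np.median(p[l==i],axis=0).astype(int)
        print(n,"px",ce[i].round().tolist(),"n",st[i,4],"rect",np.round(r[0]).tolist(),np.round(r[1]).tolist(),round(r[2]),"zmax",q[:,2].max().round(4),"bgr",c.tolist())
    return p,d,K,T
if __name__=="__main__":
    seg("scene"); seg("side")
E
python3 seg.py
```

```text
scene px [494.0, 8.0] n 1244 rect [731.0, 1399.0] [438.0, 33.0] 0 zmax 0.0599 bgr [103, 108, 111]
scene px [288.0, 75.0] n 86 rect [335.0, 538.0] [42.0, 9.0] 89 zmax 0.0598 bgr [78, 60, 40]
scene px [322.0, 87.0] n 409 rect [460.0, 525.0] [79.0, 46.0] 22 zmax 0.0598 bgr [118, 126, 130]
scene px [271.0, 148.0] n 3099 rect [465.0, 225.0] [287.0, 154.0] 89 zmax 0.0244 bgr [77, 96, 138]
scene px [412.0, 156.0] n 1819 rect [815.0, 380.0] [106.0, 210.0] 6 zmax 0.0452 bgr [200, 207, 210]
scene px [409.0, 258.0] n 3151 rect [928.0, 58.0] [45.0, 552.0] 0 zmax 0.0304 bgr [0, 210, 250]
scene px [241.0, 188.0] n 84 rect [484.0, 34.0] [24.0, 47.0] 78 zmax 0.0159 bgr [131, 136, 0]
scene px [366.0, 205.0] n 231 rect [784.0, 141.0] [29.0, 100.0] 83 zmax 0.0098 bgr [61, 177, 232]
scene px [197.0, 201.0] n 39 rect [419.0, -59.0] [18.0, 25.0] 46 zmax 0.016 bgr [144, 115, 223]
scene px [205.0, 200.0] n 33 rect [435.0, -46.0] [11.0, 26.0] 38 zmax 0.0154 bgr [122, 98, 190]
scene px [239.0, 212.0] n 88 rect [530.0, -37.0] [17.0, 43.0] 4 zmax 0.0156 bgr [156, 157, 154]
scene px [278.0, 225.0] n 85 rect [634
[... 3011 characters left out ...]
2.0, 11.0] 63 zmax 0.0052 bgr [135, 132, 134]
side px [29.0, 346.0] n 12 rect [736.0, 496.0] [16.0, 3.0] 6 zmax 0.0051 bgr [123, 120, 122]
side px [34.0, 358.0] n 26 rect [712.0, 499.0] [18.0, 8.0] 20 zmax 0.0067 bgr [134, 131, 134]
side px [41.0, 366.0] n 20 rect [694.0, 499.0] [15.0, 6.0] 20 zmax 0.005 bgr [134, 131, 133]
side px [47.0, 373.0] n 13 rect [675.0, 497.0] [5.0, 12.0] 77 zmax 0.0054 bgr [134, 130, 133]
side px [56.0, 388.0] n 73 rect [644.0, 500.0] [38.0, 11.0] 0 zmax 0.0062 bgr [134, 131, 133]
side px [67.0, 401.0] n 28 rect [614.0, 498.0] [19.0, 7.0] 7 zmax 0.0057 bgr [133, 130, 131]
side px [72.0, 410.0] n 28 rect [595.0, 499.0] [17.0, 9.0] 18 zmax 0.0052 bgr [132, 129, 131]
```

Candidates for the zinc hooks, by scene pixel:
- **Silver, chosen:** (239,212) → world (0.531,-0.036), and (177,227) → world (0.431,-0.155).
- **Rejected:** pink (203,201), turquoise (240,189) and brass (239,259).

I'll move over the first hook and check it close up with the wrist camera.

```bash
python3 -m handwheel '[[0.13,-0.3,0,0,0,-0.26],[0.13,-0.3,0,0,0,-0.26],[0.13,-0.3,0,0,0,-0.26],[0.13,-0.3,0,0,0,-0.26],[0.13,-0.3,0,0,0,-0.26],[0.13,-0.3,0,0,0,-0.26],[0.13,-0.3,0,0,0,-0.26],[0.13,-0.3,0,0,0,-0.26]]' 0
python3 -m handwheel '[[0.128,-0.297,-0.07,0,0,-0.26],[0.128,-0.297,-0.07,0,0,-0.26],[0.128,-0.297,-0.07,0,0,-0.26],[0.128,-0.297,-0.07,0,0,-0.26],[0.128,-0.297,-0.07,0,0,-0.26],[0.128,-0.297,-0.07,0,0,-0.26],[0.128,-0.297,-0.07,0,0,-0.26],[0.128,-0.297,-0.07,0,0,-0.26]]'
cat > w.py <<'E'
from seg import *
import sys
s=bot.read_state(); R=np.array(s["tcp_rot"])
print("t",s["time_s"],"tcp",np.round(s["position"],4),"yaw_y",np.degrees(np.arctan2(R[1,1],R[0,1])).round(1),"z",R[:,2].round(3),"op",round(s["opening"],3),"gf",round(s["grasp_force"],1),"j6",s["joint_positions"][5].round(1))
if len(sys.argv)>1:
    p=seg("wrist",amin=60)[0]; cv2.imwrite("pics/"+sys.argv[1],p)
E
python3 w.py w1.png
```

```text
time_s: 1.62
position: [0.4047, 0.2594, 0.2478]
tcp_rot: [[-0.562, 0.827, 0.001], [0.827, 0.562, -0.0], [-0.001, 0.001, -1.0]]
force: [0.2, -0.7, 1.3]
opening: 0.529
grasp_force: 0.0
time_s: 2.28
position: [0.5328, -0.0377, 0.1773]
tcp_rot: [[-0.076, 0.997, 0.001], [0.997, 0.076, -0.0], [-0.0, 0.001, -1.0]]
force: [0.5, 0.1, 0.1]
opening: 0.502
grasp_force: 0.0
t 2.2833 tcp [ 0.5328 -0.0377  0.1773] yaw_y 4.4 z [ 0.001 -0.    -1.   ] op 0.502 gf 0.0 j6 -20.4
wrist px [216.0, 26.0] n 8724 rect [466.0, 113.0] [49.0, 142.0] 89 zmax 0.023 bgr [224, 228, 226]
wrist px [544.0, 13.0] n 842 rect [749.0, 143.0] [21.0, 33.0] 83 zmax 0.0078 bgr [79, 158, 203]
wrist px [233.0, 123.0] n 642 rect [483.0, 32.0] [16.0, 44.0] 78 zmax 0.0155 bgr [181, 186, 51]
wrist px [276.0, 199.0] n 527 rect [530.0, -35.0] [15.0, 44.0] 4 zmax 0.0162 bgr [206, 204, 194]
wrist px [381.0, 197.0] n 511 rect [633.0, -28.0] [26.0, 17.0] 79 zmax 0.0155 bgr [212, 212, 205]
wrist px [171.0, 206.0] n 591 rect [430.0, -51.0] [45.0, 16.0] 41 zmax 0.0158 bgr [175, 143, 238]
wrist px [326.0, 322.0] n 86 rect [594.0, -169.0] [9.0, 13.0] 19 zmax 0.0151 bgr [88, 174, 219]
wrist px [491.0, 411.0] n 125 rect [788.0, -258.0] [20.0, 13.0] 11 zmax 0.0278 bgr [122, 183, 223]
```

View pics/w1.png

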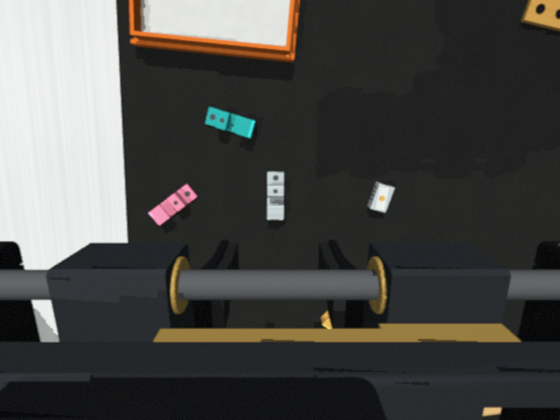

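The wrist view shows the silver hook at (276,199) between the jaws, turquoise at (232,122), pink at (172,204) and the sharpener at (381,197). The choice is confirmed, so I descend and grip.

```bash
python3 -m handwheel '[[-0.003,0.003,-0.03,0,0,0],[-0.003,0.003,-0.06,0,0,0],[-0.003,0.003,-0.09,0,0,0],[-0.003,0.003,-0.12,0,0,0],[-0.003,0.003,-0.135,0,0,0],[-0.003,0.003,-0.145,0,0,0],[-0.003,0.003,-0.149,0,0,0],[-0.003,0.003,-0.149,0,0,0]]'
python3 -m handwheel '[[0,0,0,0,0,0],[0,0,0,0,0,0],[0,0,0,0,0,0],[0,0,0,0,0,0],[0,0,0,0,0,0],[0,0,0,0,0,0],[0,0,0,0,0,0],[0,0,0,0,0,0]]' -1
python3 -m handwheel '[[0,0,0.03,0,0,0],[0,0,0.06,0,0,0],[0,0,0.09,0,0,0],[0,0,0.1,0,0,0],[0,0,0.1,0,0,0],[0,0,0.1,0,0,0],[0,0,0.1,0,0,0],[0,0,0.1,0,0,0]]'
```

```text
time_s: 3.0
position: [0.529, -0.0321, 0.0281]
tcp_rot: [[-0.077, 0.997, -0.001], [0.997, 0.077, 0.0], [0.0, -0.001, -1.0]]
force: [0.2, 0.0, -0.3]
opening: 0.5
grasp_force: 0.0
time_s: 3.67
position: [0.5293, -0.0323, 0.0292]
tcp_rot: [[-0.077, 0.997, 0.001], [0.997, 0.077, -0.0], [-0.0, 0.001, -1.0]]
force: [-0.5, -0.2, 5.5]
opening: 0.177
grasp_force: 30.0
time_s: 4.33
position: [0.5278, -0.032, 0.1269]
tcp_rot: [[-0.077, 0.997, -0.004], [0.997, 0.077, 0.001], [0.001, -0.003, -1.0]]
force: [0.6, -0.4, -0.5]
opening: 0.176
grasp_force: 30.0
```

```bash
python3 - <<'E'
from h import *
for n in("side","scene"):
    p,d,K,T=cap(n);P=cloud(d,K,T);h=cv2.cvtColor(p,cv2.COLOR_BGR2HSV)
    box=(P[...,0]>.37)&(P[...,0]<.57)&(P[...,1]>.05)&(P[...,1]<.4)&(P[...,2]<.009)&(P[...,2]>.0)
    H,S,V=h[...,0],h[...,1],h[...,2]
    for c,m in(("blue",(H>100)&(H<130)&(S>120)),("green",(H>60)&(H<95)&(S>100)),("white",(S<40)&(V>110))):
        m=(m&box).astype(np.uint8); k,l,st,ce=cv2.connectedComponentsWithStats(m)
        i=1+np.argmax(st[1:,4]); q=P[l==i]; r=cv2.minAreaRect((q[:,:2]*1000).astype(np.float32))
        print(n,c,st[i,4],np.round(r[0]),np.round(r[1]),round(r[2],1),np.median(q[:,2]).round(4))
E
```

```text
side blue 3037 [471. 300.] [ 69. 118.] 89.4 0.0061
side green 1642 [469. 216.] [ 64. 113.] 89.3 0.0061
side white 2309 [468. 132.] [ 69. 121.] 88.9 0.0061
scene blue 349 [465. 310.] [106.  51.] 0.8 0.0056
scene green 207 [463. 228.] [ 49. 107.] 84.2 0.0055
scene white 43 [512. 142.] [11. 54.] 2.1 0.006
```

```bash
python3 -m handwheel '[[-0.084,0.333,0,0,0,0],[-0.084,0.333,0,0,0,0],[-0.084,0.333,0,0,0,0],[-0.084,0.333,0,0,0,0],[-0.084,0.333,0,0,0,0],[-0.084,0.333,0,0,0,0],[-0.084,0.333,0,0,0,0],[-0.084,0.333,0,0,0,0]]'
python3 - <<'E'
from h import *
s=bot.read_state();print(s["position"])
p,d,K,T=cap("wrist");P=cloud(d,K,T);h=cv2.cvtColor(p,cv2.COLOR_BGR2HSV);H,S,V=h[...,0],h[...,1],h[...,2]
for c,m in(("blue",(H>100)&(H<130)&(S>120)),("green",(H>60)&(H<95)&(S>100))):
    m=(m&(abs(P[...,2]-.005)<.006)).astype(np.uint8);k,l,st,ce=cv2.connectedComponentsWithStats(m);i=1+np.argmax(st[1:,4]);q=P[l==i]
    print(c,st[i,4],np.percentile(q,[0.5,99.5],axis=0).round(3).tolist())
cv2.imwrite("pics/w2.png",p)
E
```

```text
time_s: 5.1
position: [0.4462, 0.2926, 0.1276]
tcp_rot: [[-0.077, 0.997, -0.002], [0.997, 0.077, -0.001], [-0.001, -0.002, -1.0]]
force: [0.6, 0.3, -0.5]
opening: 0.175
grasp_force: 30.0
[0.44617986 0.29264109 0.12763266]
blue 11346 [[0.408, 0.267, 0.005], [0.53, 0.337, 0.008]]
green 635 [[0.437, 0.183, 0.005], [0.47, 0.208, 0.008]]
```

View pics/w2.png

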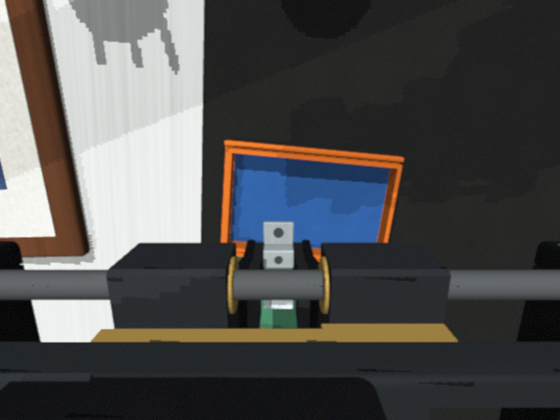

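The view shows the hook gripped over the blue bin, at (278,265). The bin's floor centre measures (0.469, 0.300). I lower and release.

```bash
python3 -m handwheel '[[-0.004,0.003,-0.02,0,0,0],[-0.004,0.003,-0.045,0,0,0],[-0.004,0.003,-0.065,0,0,0],[-0.004,0.003,-0.08,0,0,0],[-0.004,0.003,-0.088,0,0,0],[-0.004,0.003,-0.092,0,0,0],[-0.004,0.003,-0.094,0,0,0],[-0.004,0.003,-0.094,0,0,0]]'
python3 -m handwheel '[[0,0,-0.001,0,0,0],[0,0,-0.001,0,0,0],[0,0,-0.001,0,0,0],[0,0,-0.001,0,0,0],[0,0,-0.001,0,0,0],[0,0,-0.001,0,0,0],[0,0,-0.001,0,0,0],[0,0,-0.001,0,0,0]]' -0.4
python3 -m handwheel '[[0,0,0.03,0,0,0],[0,0,0.07,0,0,0],[0,0,0.1,0,0,0],[0.0,-0.03,0.12,0,0,-0.06],[0,-0.07,0.13,0,0,-0.12],[0,-0.11,0.13,0,0,-0.18],[0,-0.15,0.13,0,0,-0.24],[0,-0.19,0.13,0,0,-0.3]]'
```

```text
time_s: 5.82
position: [0.4427, 0.2935, 0.0352]
tcp_rot: [[-0.077, 0.997, -0.002], [0.997, 0.077, -0.001], [-0.001, -0.002, -1.0]]
force: [-0.4, -0.2, 2.0]
opening: 0.177
grasp_force: 30.0
time_s: 6.48
position: [0.4434, 0.294, 0.0335]
tcp_rot: [[-0.077, 0.997, -0.0], [0.997, 0.077, -0.0], [-0.0, -0.0, -1.0]]
force: [0.4, 0.5, -0.0]
opening: 0.299
grasp_force: 0.0
time_s: 7.15
position: [0.4432, 0.1026, 0.1641]
tcp_rot: [[0.504, 0.864, 0.001], [0.864, -0.504, -0.0], [0.001, 0.001, -1.0]]
force: [1.4, 0.7, 0.1]
opening: 0.304
grasp_force: 0.0
```

```bash
python3 -m handwheel '[[-0.012,-0.258,0.01,0,0,-0.22],[-0.012,-0.258,0.01,0,0,-0.22],[-0.012,-0.258,0.01,0,0,-0.22],[-0.012,-0.258,0.01,0,0,-0.22],[-0.012,-0.258,0.01,0,0,-0.22],[-0.012,-0.258,0.01,0,0,-0.22],[-0.012,-0.258,0.01,0,0,-0.22],[-0.012,-0.258,0.01,0,0,-0.22]]' 0
python3 w.py w3.png
```

```text
time_s: 7.82
position: [0.432, -0.1573, 0.1738]
tcp_rot: [[0.824, 0.567, 0.002], [0.567, -0.824, -0.001], [0.001, 0.002, -1.0]]
force: [0.4, 0.9, -0.4]
opening: 0.502
grasp_force: 0.0
t 7.8167 tcp [ 0.432  -0.1573  0.1738] yaw_y -55.5 z [ 0.002 -0.001 -1.   ] op 0.502 gf 0.0 j6 21.5
wrist px [25.0, 31.0] n 3396 rect [434.0, 110.0] [43.0, 76.0] 89 zmax 0.0231 bgr [27, 78, 153]
wrist px [139.0, 14.0] n 443 rect [496.0, 28.0] [17.0, 18.0] 78 zmax 0.0158 bgr [182, 187, 51]
wrist px [392.0, 23.0] n 416 rect [614.0, -148.0] [24.0, 16.0] 53 zmax 0.0162 bgr [81, 152, 195]
wrist px [123.0, 35.0] n 408 rect [474.0, 32.0] [17.0, 26.0] 80 zmax 0.016 bgr [159, 163, 49]
wrist px [523.0, 123.0] n 5085 rect [615.0, -299.0] [164.0, 29.0] 17 zmax 0.0328 bgr [41, 45, 194]
wrist px [401.0, 49.0] n 434 rect [602.0, -165.0] [22.0, 16.0] 54 zmax 0.0159 bgr [83, 164, 211]
wrist px [182.0, 141.0] n 643 rect [430.0, -51.0] [45.0, 16.0] 40 zmax 0.016 bgr [182, 149, 242]
wrist px [276.0, 197.0] n 602 rect [430.0, -155.0] [45.0, 16.0] 35 zmax 0.0156 bgr [205, 203, 193]
```

View pics/w3.png

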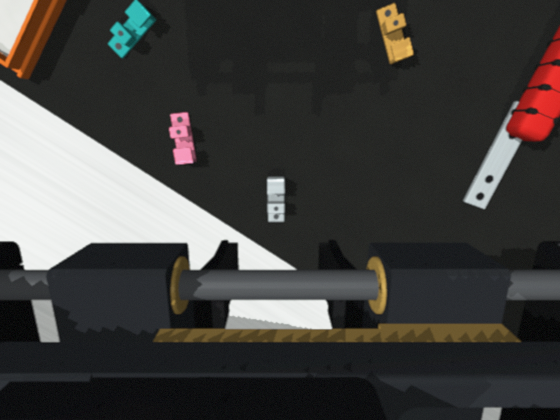

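The silver hook is at (276,198) between the jaws. Pink is at (182,139), brass at (394,33), and the zinc plate's end at (490,170).

```bash
python3 -m handwheel '[[-0.002,0.001,-0.03,0,0,0],[-0.002,0.001,-0.06,0,0,0],[-0.002,0.001,-0.09,0,0,0],[-0.002,0.001,-0.12,0,0,0],[-0.002,0.001,-0.135,0,0,0],[-0.002,0.001,-0.142,0,0,0],[-0.002,0.001,-0.145,0,0,0],[-0.002,0.001,-0.145,0,0,0]]'
python3 -m handwheel '[[0,0,0,0,0,0],[0,0,0,0,0,0],[0,0,0,0,0,0],[0,0,0,0,0,0],[0,0,0,0,0,0],[0,0,0,0,0,0],[0,0,0,0,0,0],[0,0,0,0,0,0]]' -1
python3 -m handwheel '[[0,0,0.03,0,0,0],[0,0,0.06,0,0,0],[0,0,0.09,0,0,0],[0,0.04,0.1,0,0,0.06],[0,0.08,0.1,0,0,0.12],[0,0.12,0.1,0,0,0.18],[0,0.16,0.1,0,0,0.24],[0,0.2,0.1,0,0,0.3]]'
```

```text
time_s: 8.53
position: [0.4293, -0.1517, 0.0285]
tcp_rot: [[0.82, 0.573, -0.001], [0.573, -0.82, 0.001], [-0.0, -0.001, -1.0]]
force: [0.9, 1.1, -0.2]
opening: 0.499
grasp_force: 0.0
time_s: 9.2
position: [0.4298, -0.1534, 0.0291]
tcp_rot: [[0.821, 0.571, 0.001], [0.571, -0.821, -0.001], [0.0, 0.001, -1.0]]
force: [-0.7, -0.7, 6.1]
opening: 0.174
grasp_force: 30.0
time_s: 9.87
position: [0.4288, 0.0485, 0.1286]
tcp_rot: [[0.351, 0.936, -0.0], [0.936, -0.351, 0.0], [-0.0, -0.0, -1.0]]
force: [0.4, -1.1, -0.1]
opening: 0.172
grasp_force: 30.0
```

```bash
python3 -m handwheel '[[0.068,0.251,0,0,0,0.18],[0.068,0.251,0,0,0,0.18],[0.068,0.251,0,0,0,0.18],[0.068,0.251,0,0,0,0.18],[0.068,0.251,0,0,0,0.18],[0.068,0.251,0,0,0,0.18],[0.068,0.251,0,0,0,0.18],[0.068,0.251,0,0,0,0.18]]'
python3 -m handwheel '[[0,0,-0.02,0,0,0],[0,0,-0.045,0,0,0],[0,0,-0.065,0,0,0],[0,0,-0.08,0,0,0],[0,0,-0.088,0,0,0],[0,0,-0.093,0,0,0],[0,0,-0.095,0,0,0],[0,0,-0.095,0,0,0]]'
python3 -m handwheel '[[0,0,-0.001,0,0,0],[0,0,-0.001,0,0,0],[0,0,-0.001,0,0,0],[0,0,-0.001,0,0,0],[0,0,-0.001,0,0,0],[0,0,-0.001,0,0,0],[0,0,-0.001,0,0,0],[0,0,-0.001,0,0,0]]' -0.4
python3 -m handwheel '[[0,0,0.03,0,0,0],[0,0,0.07,0,0,0],[0,0,0.1,0,0,0],[0.02,-0.04,0.12,0,0,0],[0.04,-0.08,0.13,0,0,0],[0.06,-0.12,0.13,0,0,0],[0.08,-0.16,0.13,0,0,0],[0.1,-0.195,0.13,0,0,0]]'
```

```text
time_s: 10.53
position: [0.4979, 0.3009, 0.1283]
tcp_rot: [[-0.001, 1.0, 0.002], [1.0, 0.001, 0.001], [0.001, 0.002, -1.0]]
force: [-0.1, -0.7, -0.2]
opening: 0.175
grasp_force: 30.0
time_s: 11.2
position: [0.4958, 0.2958, 0.0351]
tcp_rot: [[0.003, 1.0, -0.004], [1.0, -0.003, -0.003], [-0.003, -0.004, -1.0]]
force: [-4.1, -5.2, 7.7]
opening: 0.175
grasp_force: 30.0
time_s: 11.87
position: [0.4974, 0.298, 0.0325]
tcp_rot: [[0.003, 1.0, -0.0], [1.0, -0.003, -0.0], [-0.0, -0.0, -1.0]]
force: [-0.3, 0.5, -0.4]
opening: 0.299
grasp_force: 0.0
time_s: 12.53
position: [0.5902, 0.1153, 0.1632]
tcp_rot: [[0.002, 1.0, 0.001], [1.0, -0.002, 0.0], [0.0, 0.001, -1.0]]
force: [0.4, -0.4, 0.0]
opening: 0.302
grasp_force: 0.0
```

```bash
python3 -m handwheel '[[0.035,-0.132,0,0,0,-0.096],[0.035,-0.132,0,0,0,-0.096],[0.035,-0.132,0,0,0,-0.096],[0.035,-0.132,0,0,0,-0.096],[0.035,-0.132,0,0,0,-0.096],[0.035,-0.132,0,0,0,-0.096],[0.035,-0.132,0,0,0,-0.096],[0.035,-0.132,0,0,0,-0.096]]' 0
python3 w.py w4.png
```

```text
time_s: 13.2
position: [0.6239, -0.0131, 0.1623]
tcp_rot: [[0.192, 0.981, -0.001], [0.981, -0.192, 0.001], [0.0, -0.001, -1.0]]
force: [0.4, -0.5, 0.0]
opening: 0.499
grasp_force: 0.0
t 13.2 tcp [ 0.6239 -0.0131  0.1623] yaw_y -11.0 z [-0.001  0.001 -1.   ] op 0.499 gf 0.0 j6 -0.4
wrist px [69.0, 65.0] n 18137 rect [468.0, 141.0] [105.0, 141.0] 89 zmax 0.0235 bgr [232, 236, 237]
wrist px [389.0, 1.0] n 68 rect [747.0, 134.0] [2.0, 30.0] 81 zmax 0.0057 bgr [51, 98, 126]
wrist px [123.0, 185.0] n 756 rect [483.0, 32.0] [16.0, 45.0] 77 zmax 0.016 bgr [187, 192, 56]
wrist px [291.0, 216.0] n 502 rect [633.0, -28.0] [26.0, 16.0] 79 zmax 0.0154 bgr [232, 233, 233]
wrist px [516.0, 323.0] n 148 rect [834.0, -182.0] [25.0, 10.0] 75 zmax 0.024 bgr [58, 58, 55]
wrist px [293.0, 326.0] n 74 rect [614.0, -145.0] [8.0, 17.0] 80 zmax 0.013 bgr [69, 135, 172]
```

```bash
python3 -m handwheel '[[0.009,-0.015,-0.03,0,0,0],[0.009,-0.015,-0.06,0,0,0],[0.009,-0.015,-0.09,0,0,0],[0.009,-0.015,-0.11,0,0,0],[0.009,-0.015,-0.124,0,0,0],[0.009,-0.015,-0.131,0,0,0],[0.009,-0.015,-0.134,0,0,0],[0.009,-0.015,-0.134,0,0,0]]'
python3 -m handwheel '[[0,0,0,0,0,0],[0,0,0,0,0,0],[0,0,0,0,0,0],[0,0,0,0,0,0],[0,0,0,0,0,0],[0,0,0,0,0,0],[0,0,0,0,0,0],[0,0,0,0,0,0]]' -1
python3 -m handwheel '[[0,0,0.03,0,0,0],[0,0,0.06,0,0,0],[0,0,0.09,0,0,0],[-0.04,0.04,0.1,0,0,0.05],[-0.08,0.07,0.1,0,0,0.096],[-0.11,0.1,0.1,0,0,0.096],[-0.14,0.13,0.1,0,0,0.096],[-0.163,0.163,0.1,0,0,0.096]]'
python3 w.py
```

```text
time_s: 13.92
position: [0.6341, -0.0297, 0.0286]
tcp_rot: [[0.193, 0.981, 0.0], [0.981, -0.193, -0.0], [0.0, 0.0, -1.0]]
force: [0.0, 0.1, -1.6]
opening: 0.499
grasp_force: 0.0
time_s: 14.58
position: [0.6341, -0.0304, 0.0291]
tcp_rot: [[0.194, 0.981, 0.001], [0.981, -0.194, -0.0], [-0.0, 0.001, -1.0]]
force: [-0.1, 0.2, 4.9]
opening: 0.182
grasp_force: 30.0
time_s: 15.25
position: [0.4832, 0.1151, 0.1284]
tcp_rot: [[0.004, 1.0, -0.001], [1.0, -0.004, -0.0], [-0.0, -0.001, -1.0]]
force: [0.6, 0.0, 0.2]
opening: 0.179
grasp_force: 30.0
t 15.25 tcp [0.4832 0.1151 0.1284] yaw_y -0.3 z [-0.001 -0.    -1.   ] op 0.179 gf 30.0 j6 0.7
```

```bash
python3 -m handwheel '[[-0.013,0.02,-0.0,0,0,0],[-0.013,0.02,-0.03,0,0,0],[-0.013,0.02,-0.06,0,0,0],[-0.013,0.02,-0.08,0,0,0],[-0.013,0.02,-0.088,0,0,0],[-0.013,0.02,-0.093,0,0,0],[-0.013,0.02,-0.095,0,0,0],[-0.013,0.02,-0.095,0,0,0]]'
python3 -m handwheel '[[0,0,-0.001,0,0,0],[0,0,-0.001,0,0,0],[0,0,-0.001,0,0,0],[0,0,-0.001,0,0,0],[0,0,-0.001,0,0,0],[0,0,-0.001,0,0,0],[0,0,-0.001,0,0,0],[0,0,-0.001,0,0,0]]' -0.4
python3 -m handwheel '[[0,0,0.03,0,0,0],[0,0,0.07,0,0,0],[0,0,0.11,0,0,0],[0.0,-0.04,0.13,0,0,-0.06],[0,-0.08,0.15,0,0,-0.12],[0,-0.12,0.15,0,0,-0.18],[0,-0.16,0.15,0,0,-0.24],[0,-0.195,0.15,0,0,-0.3]]'
python3 w.py
```

```text
time_s: 15.92
position: [0.4717, 0.1345, 0.0346]
tcp_rot: [[0.003, 1.0, -0.002], [1.0, -0.003, 0.0], [0.0, -0.002, -1.0]]
force: [-3.2, -0.0, 4.6]
opening: 0.18
grasp_force: 30.0
time_s: 16.58
position: [0.4727, 0.1345, 0.0324]
tcp_rot: [[0.003, 1.0, -0.0], [1.0, -0.003, -0.0], [-0.0, -0.0, -1.0]]
force: [-0.2, 0.4, 0.7]
opening: 0.298
grasp_force: 0.0
time_s: 17.25
position: [0.4727, -0.0625, 0.1833]
tcp_rot: [[0.572, 0.82, 0.002], [0.82, -0.572, -0.001], [0.0, 0.002, -1.0]]
force: [-0.4, -0.4, -0.4]
opening: 0.302
grasp_force: 0.0
t 17.25 tcp [ 0.4727 -0.0625  0.1833] yaw_y -34.9 z [ 0.002 -0.001 -1.   ] op 0.302 gf 0.0 j6 13.9
```

```bash
python3 -m handwheel '[[0.045,-0.24,0,0,0,-0.33],[0.045,-0.24,0,0,0,-0.33],[0.045,-0.24,0,0,0,-0.33],[0.045,-0.24,0,0,0,-0.33],[0.045,-0.24,0,0,0,-0.33],[0.045,-0.24,0,0,0,-0.33],[0.045,-0.24,0,0,0,-0.33],[0.045,-0.24,0,0,0,-0.33]]' 0
cat > plate.py <<'E'
from h import *
import sys
s=bot.read_state();print(s["time_s"],np.round(s["position"],4))
p,d,K,T=cap("wrist");P=cloud(d,K,T);h=cv2.cvtColor(p,cv2.COLOR_BGR2HSV);S,V=h[...,1],h[...,2]
c=s["position"]
m=((S<60)&(V>90)&(P[...,2]<.012)&(P[...,2]>.002)&(np.hypot(P[...,0]-c[0],P[...,1]-c[1])<.14)).astype(np.uint8)
m=cv2.morphologyEx(m,cv2.MORPH_CLOSE,np.ones((7,7)))
k,l,st,ce=cv2.connectedComponentsWithStats(m)
for i in range(1,k):
    if st[i,4]<100: continue
    q=P[l==i];r=cv2.minAreaRect((q[:,:2]*1000).astype(np.float32));print(ce[i].round(),st[i,4],r,np.median(q[:,2]));print(cv2.boxPoints(r).round(1).tolist())
cv2.imwrite("pics/"+sys.argv[1],p)
for n in("hammer_butt","zinc_plate_center"):
    print(n,[(np.round(r["position"]),round(r["conf"],2),ray(K,T,r["position"],.018 if n[0]=="h" else .0025).round(4)) for r in models.tip_of(n,"wrist")])
E
python3 plate.py w5.png
```

```text
time_s: 17.92
position: [0.5174, -0.3025, 0.182]
tcp_rot: [[0.954, 0.3, 0.0], [0.3, -0.954, 0.0], [0.0, -0.0, -1.0]]
force: [-0.2, 1.0, -1.0]
opening: 0.501
grasp_force: 0.0
17.9167 [ 0.5174 -0.3025  0.182 ]
[304. 147.] 1690 ((569.0202026367188, -304.2799072265625), (71.8355484008789, 36.690670013427734), 16.057941436767578) 0.004751387339365559
[[529.4000244140625, -296.6000061035156], [539.5999755859375, -331.79998779296875], [608.5999755859375, -312.0], [598.5, -276.70001220703125]]
hammer_butt [(array([310., 112.]), 0.82, array([ 0.6032, -0.3049,  0.018 ]))]
zinc_plate_center [(array([306., 134.]), 0.84, array([ 0.5834, -0.3086,  0.0025]))]
```

View pics/w5.png

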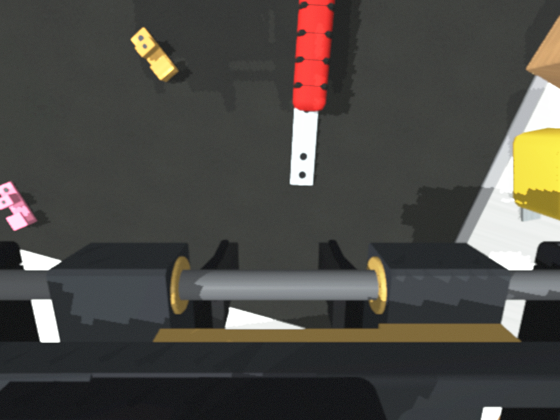

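The view shows the zinc plate from its near end (301,185) to the butt edge (305,109), under the red grip. The brass hook is at (154,54).

```bash
python3 - <<'E'
from h import *
p,d,K,T=cap("wrist");P=cloud(d,K,T)
A=[ray(K,T,x,.005) for x in((290,184),(313.5,186),(293,109),(318,111))]
print(np.round(A,4)[:,:2].tolist())
a=(A[0]+A[1])/2;b=(A[2]+A[3])/2;v=b-a;print(a.round(4),b.round(4),np.degrees(np.arctan2(v[1],v[0])),np.linalg.norm(v))
h=cv2.cvtColor(p,cv2.COLOR_BGR2HSV)
m=(h[...,1]<60)&(h[...,2]>150);m[:105]=0;m[190:]=0;m[:,:280]=0;m[:,330:]=0
ys,xs=np.nonzero(m);Q=np.array([ray(K,T,x,.005)[:2] for x in zip(xs,ys)])
r=cv2.minAreaRect((Q*1000).astype(np.float32));print(len(Q),r,cv2.boxPoints(r).round(1).tolist())
E
```

```text
[[0.5323, -0.3049], [0.5375, -0.3277], [0.6005, -0.2854], [0.6059, -0.3082]]
[ 0.5349 -0.3163  0.005 ] [ 0.6032 -0.2968  0.005 ] 15.94540380871461 0.07100729366824973
1717 ((570.7223510742188, -310.4035949707031), (72.80042266845703, 22.920162200927734), 14.808804512023926) [[532.5999755859375, -308.6000061035156], [538.5, -330.79998779296875], [608.7999877929688, -312.20001220703125], [603.0, -290.0]]
```

```bash
python3 -m handwheel '[[0.063,-0.002,-0.03,0,0,-0.016],[0.063,-0.002,-0.06,0,0,-0.016],[0.063,-0.002,-0.08,0,0,-0.016],[0.063,-0.002,-0.1,0,0,-0.016],[0.063,-0.002,-0.1,0,0,-0.016],[0.063,-0.002,-0.1,0,0,-0.016],[0.063,-0.002,-0.1,0,0,-0.016],[0.063,-0.002,-0.1,0,0,-0.016]]'
python3 plate.py w6.png; python3 w.py
```

```text
time_s: 18.78
position: [0.5815, -0.3027, 0.0846]
tcp_rot: [[0.962, 0.273, 0.003], [0.273, -0.962, -0.002], [0.002, 0.003, -1.0]]
force: [0.6, -0.0, -0.7]
opening: 0.501
grasp_force: 0.0
18.7833 [ 0.5815 -0.3027  0.0846]
[286. 236.] 2003 ((601.4234619140625, -304.37939453125), (103.14822387695312, 24.71605110168457), 15.495203971862793) 0.004760048553398427
[[548.4000244140625, -306.20001220703125], [555.0, -330.1000061035156], [654.4000244140625, -302.5], [647.7999877929688, -278.70001220703125]]
hammer_butt [(array([288., 202.]), 0.82, array([ 0.6035, -0.3026,  0.018 ]))]
zinc_plate_center [(array([287., 225.]), 0.9, array([ 0.5843, -0.3084,  0.0025]))]
t 18.9333 tcp [ 0.5812 -0.303   0.0843] yaw_y -74.2 z [ 0.002 -0.002 -1.   ] op 0.501 gf 0.0 j6 36.9
```

View pics/w6.png

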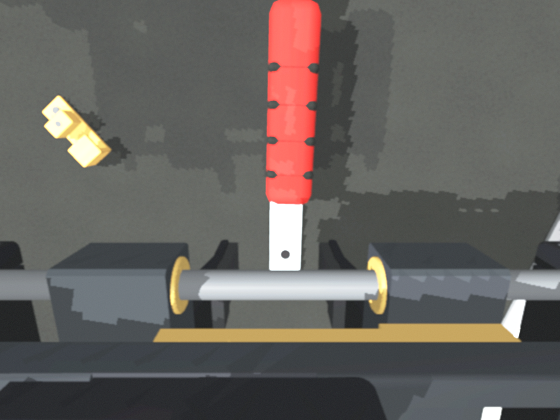

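The plate lies straight under the jaws, centred at column 286 against the jaw centre at 278, so it is about 4 mm off sideways. I correct for that, descend and grip.

```bash
python3 -m handwheel '[[0.0,-0.0045,-0.01,0,0,0],[0.0,-0.0045,-0.02,0,0,0],[0.0,-0.0045,-0.03,0,0,0],[0.0,-0.0045,-0.04,0,0,0],[0.0,-0.0045,-0.048,0,0,0],[0.0,-0.0045,-0.054,0,0,0],[0.0,-0.0045,-0.0565,0,0,0],[0.0,-0.0045,-0.0565,0,0,0]]'
python3 -m handwheel '[[0,0,0,0,0,0],[0,0,0,0,0,0],[0,0,0,0,0,0],[0,0,0,0,0,0],[0,0,0,0,0,0],[0,0,0,0,0,0],[0,0,0,0,0,0],[0,0,0,0,0,0]]' -1
```

```text
time_s: 19.6
position: [0.5803, -0.3066, 0.0256]
tcp_rot: [[0.962, 0.273, -0.001], [0.273, -0.962, 0.001], [-0.001, -0.001, -1.0]]
force: [0.7, 0.5, -0.9]
opening: 0.503
grasp_force: 0.0
time_s: 20.27
position: [0.5807, -0.307, 0.0259]
tcp_rot: [[0.962, 0.272, 0.0], [0.272, -0.962, -0.0], [0.0, 0.0, -1.0]]
force: [0.1, 0.2, -1.0]
opening: 0.244
grasp_force: 29.9
```

Gripped at 21 mm. Now I draw it slowly along its own -x.

```bash
python3 -m handwheel '[[-0.003,-0.0008,0,0,0,0],[-0.006,-0.0017,0,0,0,0],[-0.01,-0.0028,0,0,0,0],[-0.014,-0.004,0,0,0,0],[-0.018,-0.0051,0,0,0,0],[-0.022,-0.0062,0,0,0,0],[-0.026,-0.0073,0,0,0,0],[-0.03,-0.0085,0,0,0,0]]'
python3 -m handwheel '[[-0.003,-0.0008,0,0,0,0],[-0.007,-0.002,0,0,0,0],[-0.011,-0.0031,0,0,0,0],[-0.015,-0.0042,0,0,0,0],[-0.02,-0.0057,0,0,0,0],[-0.025,-0.0071,0,0,0,0],[-0.03,-0.0085,0,0,0,0],[-0.03,-0.0085,0,0,0,0]]'
python3 plate.py w7.png
```

```text
time_s: 20.93
position: [0.5501, -0.3156, 0.026]
tcp_rot: [[0.962, 0.272, -0.0], [0.272, -0.962, 0.0], [-0.0, -0.0, -1.0]]
force: [0.2, -0.2, -1.5]
opening: 0.244
grasp_force: 29.9
time_s: 21.6
position: [0.5193, -0.324, 0.0259]
tcp_rot: [[0.962, 0.272, -0.001], [0.272, -0.962, 0.001], [-0.001, -0.001, -1.0]]
force: [0.8, 0.1, -0.9]
opening: 0.245
grasp_force: 29.9
21.6 [ 0.5193 -0.324   0.0259]
[279. 214.] 4681 ((550.6053466796875, -313.514404296875), (75.60110473632812, 25.718820571899414), 15.22551441192627) 0.004808887964032449
[[510.79998779296875, -311.0], [517.5, -335.79998779296875], [590.5, -316.0], [583.7000122070312, -291.20001220703125]]
[277. 314.] 1150 ((533.0244750976562, -320.0065612792969), (112.92086791992188, 22.005630493164062), 14.751110076904297) 0.0049106339668124055
[[475.6000061035156, -323.70001220703125], [481.20001220703125, -345.0], [590.4000244140625, -316.29998779296875], [584.7999877929688, -295.0]]
hammer_butt [(array([280.,  88.]), 0.6, array([ 0.6015, -0.3011,  0.018 ]))]
zinc_plate_center [(array([280., 254.]), 0.78, array([ 0.5226, -0.3236,  0.0025]))]
```

View pics/w7.png

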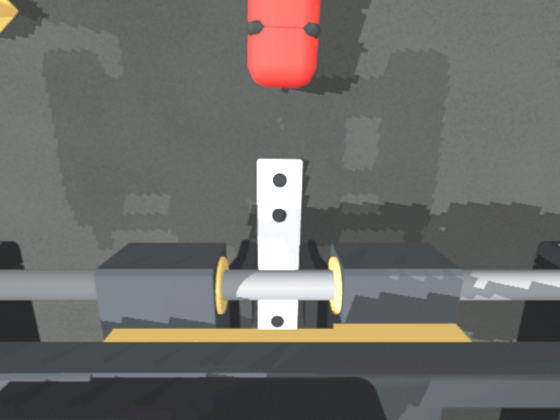

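The plate is fully clear: its far end is at (279,159) and the butt at (283,88), and the hammer hasn't moved. I lift it and carry it to the green bin.

```bash
python3 -m handwheel '[[0,0,0.02,0,0,0],[0,0,0.05,0,0,0],[0,0,0.085,0,0,0],[0,0.03,0.1,0,0,-0.03],[0,0.07,0.1,0,0,-0.06],[0,0.11,0.1,0,0,-0.09],[0,0.15,0.1,0,0,-0.12],[0,0.19,0.1,0,0,-0.138]]'
python3 -m handwheel '[[-0.007,0.04,0,0,0,0],[-0.014,0.08,0,0,0,0],[-0.021,0.12,0,0,0,0],[-0.028,0.16,0,0,0,0],[-0.035,0.2,0,0,0,0],[-0.042,0.24,0,0,0,0],[-0.049,0.28,0,0,0,0],[-0.053,0.32,0,0,0,0]]'
python3 w.py
```

```text
time_s: 22.42
position: [0.5207, -0.1323, 0.1264]
tcp_rot: [[1.0, -0.003, 0.001], [-0.003, -1.0, -0.0], [0.001, 0.0, -1.0]]
force: [0.4, 1.1, -0.4]
opening: 0.241
grasp_force: 29.9
time_s: 23.08
position: [0.4665, 0.1882, 0.1261]
tcp_rot: [[1.0, 0.0, -0.001], [0.0, -1.0, -0.0], [-0.001, 0.0, -1.0]]
force: [1.8, 0.6, -0.5]
opening: 0.244
grasp_force: 29.9
t 23.0833 tcp [0.4665 0.1882 0.1261] yaw_y -90.0 z [-0.001 -0.    -1.   ] op 0.244 gf 29.9 j6 99.2
```

```bash
python3 -m handwheel '[[0,0.029,0,0,0,0],[0,0.029,-0.01,0,0,0],[0,0.029,-0.03,0,0,0],[0,0.029,-0.045,0,0,0],[0,0.029,-0.06,0,0,0],[0,0.029,-0.07,0,0,0],[0,0.029,-0.07,0,0,0],[0,0.029,-0.07,0,0,0]]'
python3 plate.py w8.png
```

```text
time_s: 23.75
position: [0.4676, 0.2147, 0.0556]
tcp_rot: [[1.0, -0.001, -0.001], [-0.001, -1.0, -0.0], [-0.001, 0.0, -1.0]]
force: [0.4, -0.7, -1.5]
opening: 0.242
grasp_force: 29.9
23.75 [0.4676 0.2147 0.0556]
[419. 191.] 12122 ((493.73663330078125, 156.7498779296875), (124.28488159179688, 78.36236572265625), 85.03862762451172) 0.006323725692830684
[[449.29998779296875, 98.19999694824219], [527.4000244140625, 91.5], [538.0999755859375, 215.3000030517578], [460.1000061035156, 222.0]]
[151. 198.] 1129 ((507.2413330078125, 260.8857421875), (28.64031982421875, 106.4087142944336), 19.053306579589844) 0.00881009788396983
[[476.29998779296875, 306.5], [511.1000061035156, 205.89999389648438], [538.0999755859375, 215.3000030517578], [503.3999938964844, 315.8999938964844]]
hammer_butt []
zinc_plate_center [(array([283., 254.]), 0.79, array([0.458 , 0.2121, 0.0025]))]
```

View pics/w8.png

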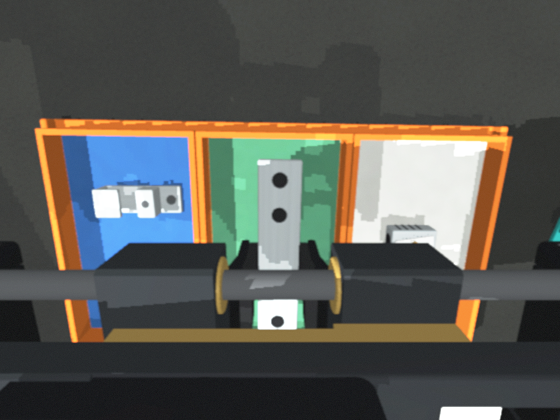

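The plate is over the middle of the green bin, at (279,215). A hook lies flat in the blue bin at (140,200), and the sharpener is in the white bin at (410,235). I lower and release.

```bash
python3 -m handwheel '[[0,0.001,-0.006,0,0,0],[0,0.001,-0.012,0,0,0],[0,0.001,-0.018,0,0,0],[0,0.001,-0.022,0,0,0],[0,0.001,-0.0255,0,0,0],[0,0.001,-0.0255,0,0,0],[0,0.001,-0.0255,0,0,0],[0,0.001,-0.0255,0,0,0]]'
python3 -m handwheel '[[0,0,0,0,0,0],[0,0,0,0,0,0],[0,0,0,0,0,0],[0,0,0,0,0,0],[0,0,0,0,0,0],[0,0,0,0,0,0],[0,0,0,0,0,0],[0,0,0,0,0,0]]' -0.25
python3 -m handwheel '[[0,0,0.03,0,0,0],[0,0,0.06,0,0,0],[0,0,0.1,0,0,0],[0,0,0.13,0,0,0],[0,0,0.16,0,0,0],[-0.03,0,0.17,0,0,0],[-0.05,0,0.17,0,0,0],[-0.05,0,0.17,0,0,0]]'
python3 - <<'E'
from seg import *
p=cap("wrist")[0];cv2.imwrite("pics/w9.png",p)
print(bot.read_state()["time_s"])
E
```

```text
time_s: 24.57
position: [0.4673, 0.216, 0.0315]
tcp_rot: [[1.0, -0.0, -0.0], [-0.0, -1.0, -0.0], [-0.0, 0.0, -1.0]]
force: [-2.0, -1.0, 12.4]
opening: 0.242
grasp_force: 30.0
time_s: 25.23
position: [0.4682, 0.2169, 0.0314]
tcp_rot: [[1.0, -0.001, 0.002], [-0.001, -1.0, 0.001], [0.002, -0.001, -1.0]]
force: [-1.8, 3.2, 10.1]
opening: 0.376
grasp_force: 4.7
time_s: 25.9
position: [0.4126, 0.2157, 0.2008]
tcp_rot: [[1.0, 0.001, -0.005], [0.001, -1.0, -0.001], [-0.005, 0.001, -1.0]]
force: [-0.5, -0.5, -0.7]
opening: 0.372
grasp_force: 0.0
25.95
```

View pics/w9.png

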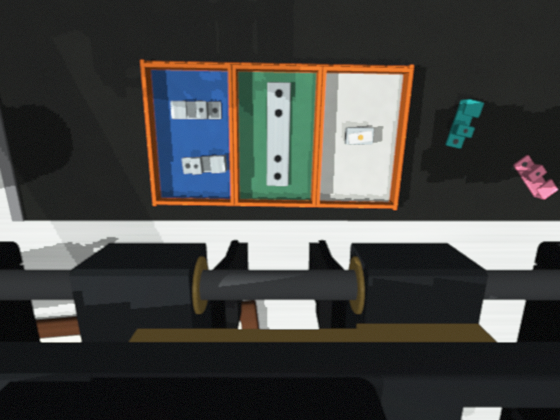

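All four parts lie in their bins: hooks at (196,110) and (203,166), plate at (278,135), sharpener at (360,135). I check the heights and tilt once more before handing in.

```bash
python3 - <<'E'
from h import *
p,d,K,T=cap("wrist");P=cloud(d,K,T)
for n,(x0,x1,y0,y1) in dict(h1=(170,222,98,122),h2=(182,226,155,175),plate=(268,290,84,186),sh=(346,374,126,144)).items():
    q=P[y0:y1,x0:x1].reshape(-1,3);q=q[q[:,2]>.0075]
    A=np.c_[q[:,:2],np.ones(len(q))];c=np.linalg.lstsq(A,q[:,2],rcond=None)[0]
    print(n,len(q),"mid",((q.min(0)+q.max(0))/2).round(3),"zmax",q[:,2].max().round(4),"slope",c[:2].round(3))
E
```

```text
h1 834 mid [0.498 0.269 0.172] zmax 0.3374 slope [-1.084 -0.884]
h2 640 mid [0.461 0.265 0.172] zmax 0.3374 slope [ 2.997 -0.723]
plate 2178 mid [0.473 0.216 0.173] zmax 0.3374 slope [0.028 0.027]
sh 374 mid [0.477 0.17  0.173] zmax 0.3374 slope [0.971 1.735]
```

Pixels with no depth reading corrupted that fit, so I filter them out.

```bash
python3 - <<'E'
from h import *
p,d,K,T=cap("wrist");P=cloud(d,K,T)
for n,(x0,x1,y0,y1) in dict(h1=(170,222,98,122),h2=(182,226,155,175),plate=(268,290,84,186),sh=(346,374,126,144)).items():
    q=P[y0:y1,x0:x1].reshape(-1,3);q=q[(q[:,2]>.0078)&(q[:,2]<.04)]
    A=np.c_[q[:,:2],np.ones(len(q))];c=np.linalg.lstsq(A,q[:,2],rcond=None)[0]
    print(n,len(q),"mid",((q.min(0)+q.max(0))/2).round(3),"zmax",np.percentile(q[:,2],98).round(4),"slope",c[:2].round(3))
E
```

```text
h1 676 mid [0.5   0.295 0.015] zmax 0.021 slope [-0.01   0.199]
h2 520 mid [0.446 0.292 0.015] zmax 0.0211 slope [-0.003 -0.213]
plate 2099 mid [0.474 0.216 0.011] zmax 0.0123 slope [-0.002 -0.006]
sh 302 mid [0.478 0.137 0.015] zmax 0.0204 slope [-0.419 -0.058]
```

```bash
python3 - <<'E'
from h import *
p,d,K,T=cap("wrist");P=cloud(d,K,T)
print((P[124:146:2,342:378:3,2]*1000).round(0).astype(int))
cv2.imwrite("pics/w10.png",cv2.resize(p[60:210,140:415],(770,420),interpolation=cv2.INTER_CUBIC))
E
```

```text
[[ 7  7  6  7  5  7  6  5  5  6  6  7]
 [ 6  5  6  6  6  6  6  5  6  6  7  7]
 [ 6  7  7  7  7  6  7  6  7  5  6  7]
 [ 6  7  7  6  6  7  7  6  6  7  7  6]
 [ 7  6  7  5  8  6  7  6  6  6  7  7]
 [ 6  5  6 12  8  8  8 10  6  7  5  7]
 [ 6  5 17 17 19 18 17 17 19 17 18  7]
 [ 5  6 17 18 17 17 18 18 19 18 18  5]
 [ 5  6 17 17 19 19 17 18 19 20 17  6]
 [ 5  8 18 19 18 19 20 20 19 19 18  6]
 [ 6  7 18 19 19 18 22 20 20 18 19  6]]
```

View pics/w10.png

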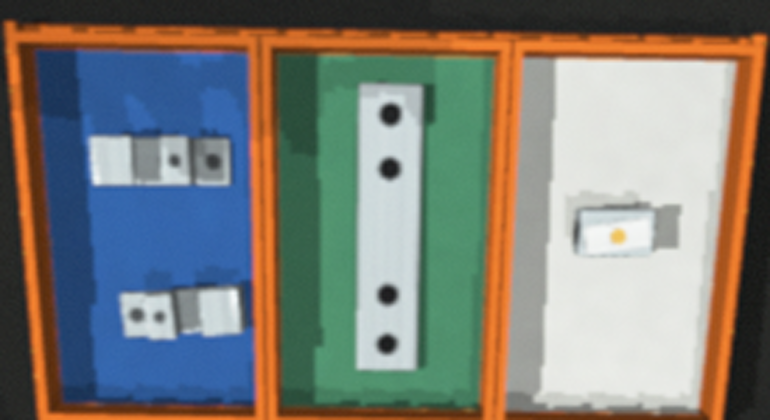

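The sharpener's top is level and every part lies flat and clear of the walls, so I hand in.

```bash
python3 -c "
from rig import bot
print(bot.hand_in())"
```

```text
the job is handed in; nothing more can be done
None
```

I packed both zinc hooks, the zinc plate and the sharpener flat in their bins and handed the job in at about 26 s of the 109 s; the hammer and the brass parts stayed put as far as I could see, and no verdict came back.

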